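# Sweep the ointment tins into the tray

### The job

Tidy the clinic desk: with the fingers, sweep the three flat round tins along the desk through the open side of the low three-sided metal tray, until every tin is wholly inside it. Only push them: do not pick up, squeeze, press hard on or tip a tin, and leave everything else on the desk standing where it is.

Things in the scene. Friction and masses are not known exactly. Their poses are not given: they have to be found in the camera images.
- tray: low three-sided steel tray with a darker floor, fixed to the desk; three upright walls 24 mm high and 4 mm thick and no lip: its floor is level with the desk (z = 0). Inside 330 mm wide along its x and 130 mm deep along its y. Origin at desk height in the middle of the open side (mouth); its +y axis points in through the mouth to the back wall, which begins 130 mm in; its side walls' inner faces are at x = -165 and +165 mm.
- tin1: one of three identical flat round bare-metal ointment tins lying on the desk, 38 mm across and 22 mm high, about 45 g; origin at the centre of its underside, z up. It slides when pushed low on its side.
- tin2: one of three identical flat round bare-metal ointment tins lying on the desk, 38 mm across and 22 mm high, about 45 g; origin at the centre of its underside, z up. It slides when pushed low on its side.
- tin3: one of three identical flat round bare-metal ointment tins lying on the desk, 38 mm across and 22 mm high, about 45 g; origin at the centre of its underside, z up. It slides when pushed low on its side.
- caddy: bare-metal square caddy with a lid, 34 x 34 mm and 48 mm high, sides along its x and y, loose, standing among the tins; not to be moved. Origin at the centre of its underside.
- dropper: small bottle with a narrow neck and cap, 32 mm across and 56 mm high, loose, standing among the tins; not to be moved. Origin at the centre of its underside.
- stamp: hand stamp: black block 50 x 28 mm (x, y), 16 mm high, with a wooden knob up to 55 mm high; loose, to be left alone. Stands on the side of the tins away from the tray. Origin at the centre of its underside.
- tape: roll of paper tape lying flat, 52 mm across and 20 mm high; loose, to be left alone. On the side of the tins away from the tray. Origin at the centre of its underside.
- pills: white pill jar, 40 mm across and 62 mm high; loose, to be left alone. On the side of the tins away from the tray. Origin at the centre of its underside.
- mug: white mug, 76 mm across, 85 mm high, at the left of the desk, to be left alone. Origin at the centre of its underside, handle towards its +y.

How it is judged (in metres and radians):
At the end, for the whole second after the job is handed in: Each of the three tins lies flat and still on the desk inside the tray, its whole outline past the mouth line (within 2 mm) and between the walls; none has been lifted more than 10 mm, tipped more than 0.3 rad or pushed with more than 20 N; every other thing stands within 15 mm of where it was (y of tin1 in the frame of tray between 0.017 and 0.132 m and x of tin1 in the frame of tray between -0.15 and 0.15 m and height (world z) of each of tin1, tin2, tin3 below 0.004 m and angle between each of tin1, tin2, tin3's own z axis and vertical below 0.1 rad and linear speed of each of tin1, tin2, tin3 below 0.01 m/s and y of tin2 in the frame of tray between 0.017 and 0.132 m and x of tin2 in the frame of tray between -0.15 and 0.15 m and y of tin3 in the frame of tray between 0.017 and 0.132 m and x of tin3 in the frame of tray between -0.15 and 0.15 m and distance of each of caddy, dropper, stamp, tape, pills, mug from where it was at the start of the episode below 0.015 m); the robot touches nothing.
It fails at once if a tin is lifted off the desk or tipped (height (world z) of any of tin1, tin2, tin3 above 0.01 m or angle between any of tin1, tin2, tin3's own z axis and vertical above 0.3 rad).
It fails at once if a tin is squeezed, pressed down or jammed by the fingers with more than 20 N (contact force between the fingers and tin1 above 20 N or contact force between the fingers and tin2 above 20 N or contact force between the fingers and tin3 above 20 N).
It fails at once if another thing on the desk is shifted by more than 15 mm or tipped (distance of any of caddy, dropper, stamp, tape, pills, mug from where it was at the start of the episode above 0.015 m or angle between any of caddy, dropper, stamp, tape, pills, mug's own z axis and vertical above 0.3 rad).
It also fails if it takes over 61 s, if anything falls off the work surface, if the arm or the gripper's body presses on something with over 40 N, if the wrist force passes 120 N, or if a joint passes its speed limit or range.

### The arm

A 7-joint arm with a two-finger parallel gripper is mounted at the origin on the work surface. World frame = base frame: x ahead of the robot, y to its left, z up, the work surface at z = 0. Lengths are in m, angles in degrees, forces in N, time in s.
With the tool pointing down it reaches from about 0.425 to 0.875 m from the base axis. Payload 4.7 kg.
Tool frame: the origin (TCP) lies midway between the tips of the shut fingers; the grasp point (between the pads) lies env.grip_point_offset behind it (env.grip_point_offset is the distance from the TCP to the grasp point, in m); x points along the fingers, y is the direction in which the jaws open and shut, and the axes are right-handed (so a half turn about x gives the same grasp; the last joint's range is limited). The gripper opens to 87 mm and grips with 3 to 60 N. Pads are 19 mm wide; open, the fingers measure 117 mm over their backs; the gripper's body (75 mm by 190 mm) begins 51 mm behind the grasp point.
Start: joints at [-71.729, 18.392, -4.016, 83.108, 1.295, 78.541, -3.26], TCP at [0.195, 0.62, 0.223] pointing down, gripper open.
Joint ranges: [-163.93, 163.93], [-17.29, 119.83], [-79.2, 71.16], [3.27, 140.29], [-89.18, 269.18], [5.43, 117.66], [-154.24, 154.24]. Speed limits (degrees/s): [147.25, 147.25, 180, 180, 180, 180, 180].

### API

Orientations are given as [roll, pitch, yaw] about the fixed x, y, z axes, in that order (R = Rz(yaw) Ry(pitch) Rx(roll)).
In Python, from cell import readout, read_camera, camera_params, sign_off, spot_in, pinpoint, env gives the robot as it stands.
- The arm moves only by the shell command python3 -m pendant 'ROWS' [OPENING] [FORCE]. ROWS is a JSON object of lists of equal length, an entry for each row: "xyz": the shift along the world's x, y, z in m, a list of three; "turn": the turn about the world's z in rad. A call has 1 to 10 rows; each row shifts and turns the pose as measured when the row begins; what a row does not reach is not made up. A row lasts 1/8 s, in which the tool goes at most 62.5 mm and 10.7 degrees, less where a joint would pass 70% of its speed; a pose out of reach is approached as far as the arm can. A call is refused whole if a number of a shift passes 0.0625 or a number of a turn 0.188, either way. A call with a gripper value outside its range is refused whole. OPENING is the opening, from 0 (shut) to 1 (fully open), set as the call begins (- or left out, the last holds). The fingers move at their own pace and stop on an object; FORCE is the grip in N (left out, the last holds). Time passes only in rows, so rows that do not move let the fingers close. It gives the time, the measured TCP pose, the force and the opening at its end, in the units of the state.
- readout.get_obs(): the state, without advancing time (a new reading comes with each control period).
- read_camera(name): name is "scene" or "top" or "wrist"; returns the picture (480x640x3 uint8, red, green, blue); there is no depth.
- camera_params(name): a dict with "fx", "fy", "cx", "cy" (pixels), "k1" (the pictures are not rectified: a ray, as slopes to the right and down, at radius r is drawn at 1 + k1 r^2 times it, then the intrinsics apply), "rvec" (rotation vector, rad) and "tvec" (3), from world to camera coordinates, as OpenCV has them; the wrist camera has in their place "hand_eye" (4x4, takes a point from camera to tool coordinates, whose origin is the TCP and whose axes are the tool frame's). Camera axes: x right, y down, z forward; pixel columns grow to the right and rows downward; lengths in m; the calibration is good to about 2 mm. A picture is of the moment at which its call begins: read the wrist's pose just before it. camera_params takes no time and is no camera call.
- sign_off(): hands the job in, once; it reports no verdict.
Trained networks look in the newest picture that a camera, given by its name, has taken for a name from the list of things; names that differ only in an ending like _2 or _b are one class to them, and where a whole thing is asked for, a point or a joint stands for the part that bears it (a point fixed in the world has none). Each returns a list of dicts, best first, with "score" (0 to 1); they miss things now and then, are a little off and sometimes report something else, mostly with a low value. They report only what shows in the picture. A call takes as long as a camera call.
- spot_in(camera, name): "at" ([x, y, z] in m, in the coordinates of the camera as it stood for that picture, good to about 4 mm: the middle of the surface that is visible of it).
- pinpoint(camera, name): "at" ([x, y, z] in m, in the coordinates of the camera as it stood for that picture, good to about 4 mm: a listed point, or the origin of a listed thing).
The state is a dict: "time_s": time; "qpos": joint angles; "joint_velocities": joint speeds; "effort": joint torques, N m; "tool_pos": TCP position; "tool_rot": TCP orientation; "force": force on the tool from outside, world axes, zero at the start; "wrist_torque": the same for the moment, N m; "grip_width": finger opening in m.
Only numpy, scipy, OpenCV 4.12 (cv2) and the standard library are available. Lean on these libraries where they do the work, as an engineer would, in place of code of your own. Each camera call takes 0.05 s, during which the arm holds its last target.

## Working session

There is one attempt and no reset: what is moved stays moved. The work goes in short steps, Python scripts to look and compute and a shell command to move; the robot and the scene stay as the last step left them, time stands still between calls to the robot, and variables do not carry over. Pictures are saved under pics/ and viewed, and the job is handed in when it is done.

```bash
ls; mkdir -p pics
python3 - <<'E'
from cell import readout, read_camera, camera_params, env
import cv2
print(readout.get_obs()); print(env.grip_point_offset)
for c in("top","scene"):
    im=read_camera(c); cv2.imwrite(f"pics/{c}0.png",im[:,:,::-1]); print(camera_params(c))
print(camera_params("wrist"))
E
```

```text
pics
{'time_s': 0.0, 'qpos': array([-71.7298768 ,  18.43891587,  -4.01744538,  83.17586933,
         1.29344861,  78.54068599,  -3.25761574]), 'joint_velocities': array([ 0.11846371,  0.03126739, -0.11737933, -0.01053459, -0.01547348,
       -0.0413757 ,  0.02946184]), 'effort': array([ 6.50485958e-05, -4.91285419e+01, -4.03436981e-01, -3.12537146e+01,
       -6.38693897e-02,  4.33574268e-02,  1.88176305e-04]), 'tool_pos': array([0.19490116, 0.6195015 , 0.22145492]), 'tool_rot': array([ -88.08768752,   89.88963427, -105.54414887]), 'force': array([ 0.46683723, -0.69653367, -0.7629576 ]), 'wrist_torque': array([0.02967496, 0.01576224, 0.00049087]), 'grip_width': 0.08766856026245784}
0.0187
{'fx': 473.7760777893062, 'fy': 473.7760777893062, 'cx': 321.6287213810006, 'cy': 242.8207462867795, 'k1': 0.03711298605616975, 'rvec': array([ 2.17825462, -2.12470451,  0.11321713]), 'tvec': array([0.06121195, 0.49222153, 0.9625466 ])}
{'fx': 441.2717756759388, 'fy': 441.2717756759388, 'cx': 311.58519800997493, 'cy': 242.63857330087257, 'k1': -0.09380017828317819, 'rvec': array([ 1.08568002,  2.4837597 , -0.90793289]), 'tvec': array([ 0.29159158, -0.30922035,  1.45903493])}
{'fx': 427.937515069047, 'fy': 427.937515069047, 'cx': 316.46538922333264, 'cy': 241.42156500081262, 'k1': -0.10161596791963247, 'hand_eye': array([[ 5.08563415e-04, -2.64210405e-01,  9.64464931e-01,
        -1.61021190e-01],
       [ 9.99999843e-01, -9.30638826e-05, -5.52795404e-04,
        -6.23433327e-04],
       [ 2.35811149e-04,  9.64465061e-01,  2.64210316e-01,
        -7.27820302e-02],
       [ 0.00000000e+00,  0.00000000e+00,  0.00000000e+00,
         1.00000000e+00]])}
```

View pics/top0.png

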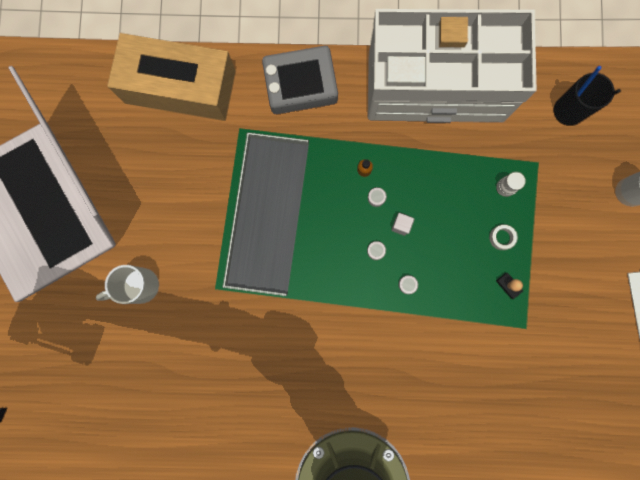

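View pics/scene0.png

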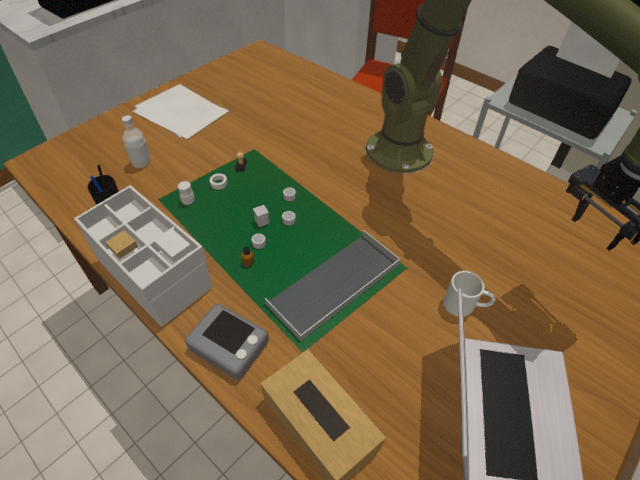

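```bash
cat > h.py <<'E'
import numpy as np, cv2
from cell import *
from scipy.spatial.transform import Rotation as R
def pose(c,obs=None):
    p=camera_params(c)
    if 'rvec' in p:
        Rm=cv2.Rodrigues(p['rvec'])[0]; return p,Rm.T,-Rm.T@p['tvec']
    o=obs or readout.get_obs(); T=np.eye(4); T[:3,:3]=R.from_euler('xyz',o['tool_rot'],degrees=True).as_matrix(); T[:3,3]=o['tool_pos']
    W=T@p['hand_eye']; return p,W[:3,:3],W[:3,3]
def ray(c,u,v,P=None):
    p,Rm,t=P or pose(c)
    d=np.array([(u-p['cx'])/p['fx'],(v-p['cy'])/p['fy']]); s=d.copy()
    for _ in range(20): s=d/(1+p['k1']*(s@s))
    return t,Rm@np.array([s[0],s[1],1.])
def onz(c,u,v,z=0,P=None):
    t,d=ray(c,u,v,P); return t+d*(z-t[2])/d[2]
def proj(c,X,P=None):
    p,Rm,t=P or pose(c); q=(np.array(X,float)-t)@Rm; s=q[...,:2]/q[...,2:3]
    r2=(s**2).sum(-1,keepdims=True); s=s*(1+p['k1']*r2)
    return s*p['fx']+[p['cx'],p['cy']]
def toW(c,at,P=None):
    p,Rm,t=P or pose(c); return Rm@np.array(at)+t
E
python3 - <<'E'
from h import *
for c in("top","scene"):
    read_camera(c)
    for n in("tray","tin1","caddy","dropper","stamp","tape","pills","mug"):
        for d in pinpoint(c,n)[:5]: print(c,n,round(d['score'],2),np.round(toW(c,d['at']),3))
print(readout.get_obs()['time_s'])
E
```

```text
top tray 0.81 [0.544 0.131 0.001]
top tray 0.42 [ 0.652 -0.016  0.001]
top tin1 0.74 [ 0.413 -0.115  0.003]
top tin1 0.6 [ 0.478 -0.045  0.   ]
top tin1 0.5 [ 0.589 -0.043  0.   ]
top caddy 0.6 [ 0.537 -0.091 -0.001]
top dropper 0.71 [ 0.654 -0.017  0.   ]
top stamp 0.68 [ 0.414 -0.32   0.   ]
top tape 0.88 [ 0.513 -0.31  -0.002]
top tape 0.33 [ 0.393  0.46  -0.004]
top pills 0.67 [ 0.623 -0.317  0.001]
top mug 0.65 [ 0.394  0.459 -0.004]
scene tray 0.7 [ 0.551  0.126 -0.002]
scene tin1 0.62 [ 0.477 -0.043  0.001]
scene tin1 0.54 [ 0.601 -0.046 -0.002]
scene tin1 0.44 [ 0.408 -0.11  -0.005]
scene caddy 0.56 [ 0.537 -0.094 -0.001]
scene dropper 0.57 [ 0.66  -0.013 -0.001]
scene dropper 0.52 [0.548 0.123 0.001]
scene dropper 0.43 [ 0.479 -0.039  0.002]
scene stamp 0.58 [ 0.415 -0.32   0.   ]
scene stamp 0.49 [ 0.627 -0.322  0.003]
scene tape 0.71 [ 0.514 -0.308 -0.005]
scene pills 0.64 [ 0.627 -0.324  0.005]
scene mug 0.75 [ 0.394  0.46  -0.001]
scene mug 0.37 [ 0.536 -0.096 -0.001]
1.0
```

The top view shows the tray mouth running from about (308,140) to (287,295). Tins are at (377,197), (377,250) and (409,285), the caddy at (403,223) and the dropper at (366,167). I'll refine these from the pixels.

Run:
```python
from h import *
im=cv2.imread("pics/top0.png"); cv2.imwrite("pics/crop.png",cv2.resize(im[120:310,220:420],(800,760))[:600])
cv2.imwrite("pics/crop1.png",cv2.resize(im[130:220,340:440],None,fx=6,fy=6,interpolation=cv2.INTER_CUBIC))
cv2.imwrite("pics/crop2.png",cv2.resize(im[200:300,340:440],None,fx=6,fy=6,interpolation=cv2.INTER_CUBIC))
for c,pts in dict(top=[(308,140),(287,295),(247,134),(224,289)],scene=[(363,236),(399,263),(267,300),(300,334)]).items():
    for p in pts: print(c,p,np.round(onz(c,*p,.024),3))
for p in [(377,196.5),(377,250),(409,284.5)]: print(p,np.round(onz('top',*p,.022),4))
for p in [(289,191),(288.5,215),(259,238.5)]: print(p,np.round(onz('scene',*p,.022),4))
```

```text
top (308, 140) [0.715 0.109 0.024]
top (287, 295) [0.38  0.143 0.024]
top (247, 134) [0.725 0.241 0.024]
top (224, 289) [0.389 0.275 0.024]
scene (363, 236) [0.401 0.16  0.024]
scene (399, 263) [0.41  0.284 0.024]
scene (267, 300) [0.716 0.119 0.024]
scene (300, 334) [0.728 0.238 0.024]
(377, 196.5) [ 0.5939 -0.0419  0.022 ]
(377, 250) [ 0.4791 -0.0433  0.022 ]
(409, 284.5) [ 0.4085 -0.1105  0.022 ]
(289, 191) [ 0.4097 -0.1094  0.022 ]
(288.5, 215) [ 0.4803 -0.0418  0.022 ]
(259, 238.5) [ 0.5955 -0.0385  0.022 ]
```

View pics/crop1.png

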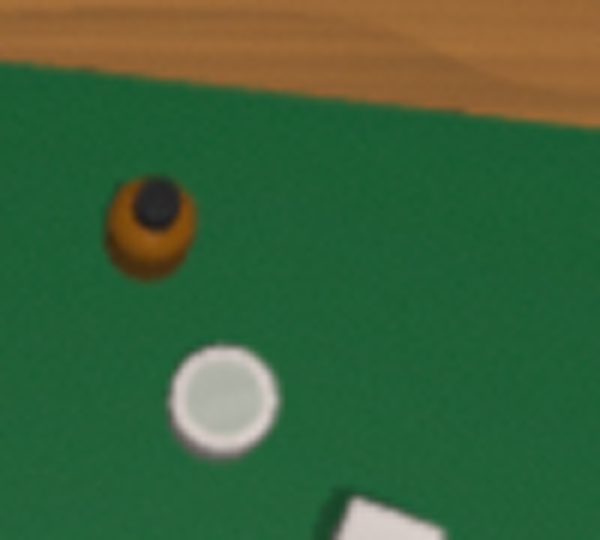

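View pics/crop2.png

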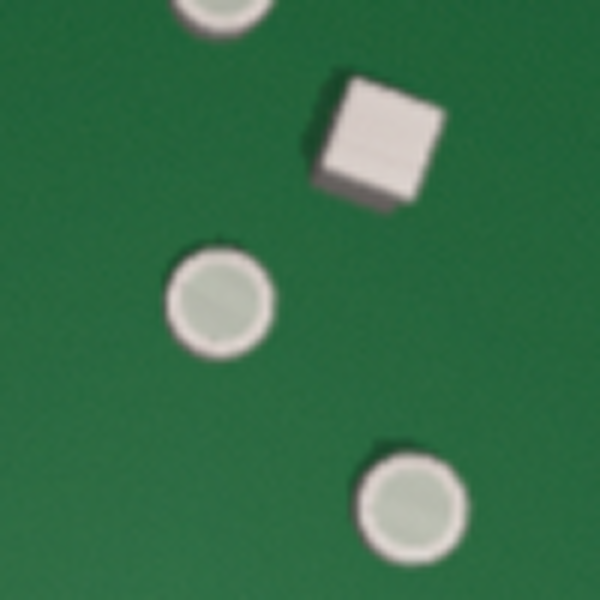

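View pics/crop.png

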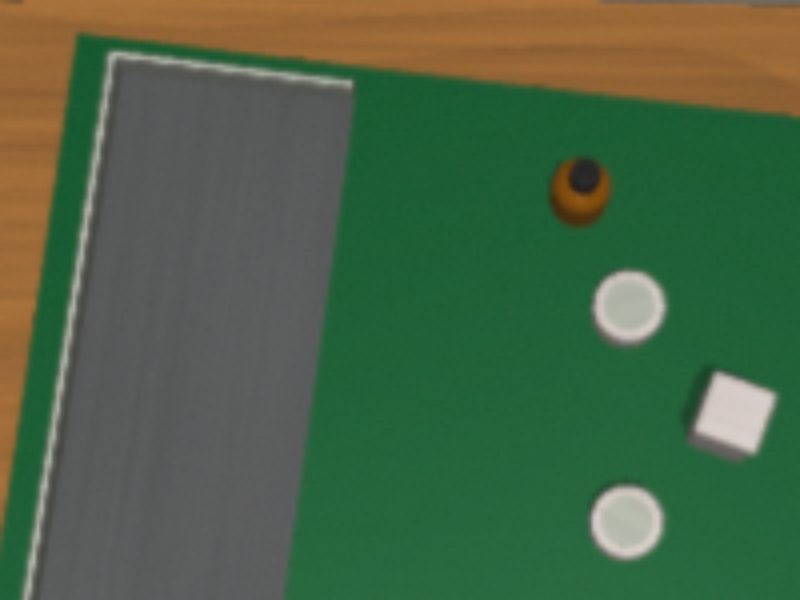

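```bash
cat >> h.py <<'E'
def st():
    o=readout.get_obs(); M=R.from_euler('xyz',o['tool_rot'],degrees=True).as_matrix()
    print('t',round(o['time_s'],2),'p',np.round(o['tool_pos'],4),'toolx',np.round(M[:,0],3),'jaw ang',round(np.degrees(np.arctan2(M[1,1],M[0,1])),1),'F',np.round(o['force'],1),'grip',round(o['grip_width'],4),'q',np.round(o['qpos']))
m=np.array([.546,.128]); n=np.array([.101,.995]); ex=np.array([.995,-.101])
def tr(p): d=np.array(p)[:2]-m; return np.round([d@ex,d@n],4)
E
python3 - <<'E'
from h import *
st()
for p in [(.595,-.04),(.480,-.043),(.409,-.11),(.537,-.092),(.656,-.015)]: print(p,tr(p))
E
```

```text
t 1.0 p [0.1951 0.6201 0.2226] toolx [ 0.  0. -1.] jaw ang 72.5 F [-0.6  0.1 -0.2] grip 0.0872 q [-72.  18.  -4.  83.   1.  79.  -3.]
(0.595, -0.04) [ 0.0657 -0.1622]
(0.48, -0.043) [-0.0484 -0.1768]
(0.409, -0.11) [-0.1123 -0.2506]
(0.537, -0.092) [ 0.0133 -0.2198]
(0.656, -0.015) [ 0.1239 -0.1312]
```

```bash
python3 -m pendant '{"xyz":[[0.028,-0.049,0],[0.028,-0.049,0],[0.028,-0.049,0],[0.028,-0.049,0],[0.028,-0.049,0],[0.028,-0.049,0],[0.028,-0.049,0],[0.028,-0.049,0],[0.028,-0.049,0],[0.028,-0.049,0]],"turn":[-0.12,-0.12,-0.12,-0.12,-0.12,-0.12,-0.12,-0.12,-0.12,-0.12]}' 0.16 10; python3 -c "
from h import *
st()"
```

```text
time_s: 2.25
tool_pos: [0.478, 0.1184, 0.2238]
tool_rot: [130.7, 89.5, 42.8]
force: [1.7, 1.3, -0.1]
grip_width: 0.0145
t 2.25 p [0.478  0.1184 0.2238] toolx [ 0.007  0.006 -1.   ] jaw ang 2.1 F [ 1.7  1.3 -0.1] grip 0.0145 q [-42.  -2.  25. 106.   1.  75. -15.]
```

```bash
python3 -m pendant '{"xyz":[[0.03,-0.05,0],[0.03,-0.05,0],[0.03,-0.05,0],[0.025,-0.044,0],[0,0,-0.05],[0,0,-0.04],[0,0,0]],"turn":[-0.03,0,0,0,0,0,0]}'
python3 - <<'E'
from h import *
st()
o=readout.get_obs(); P=pose('wrist',o); im=read_camera('wrist')[:,:,::-1].copy()
cv2.imwrite('pics/w1.png',im)
E
```

```text
time_s: 3.12
tool_pos: [0.5982, -0.0891, 0.1347]
tool_rot: [105.7, 89.1, 15.5]
force: [-0.7, -0.0, 0.1]
grip_width: 0.0132
t 3.12 p [ 0.5982 -0.0891  0.1347] toolx [ 0.015  0.004 -1.   ] jaw ang -0.2 F [-0.7 -0.   0.1] grip 0.0132 q [-24.  18.  37.  98. -12.  67.  15.]
```

View pics/w1.png

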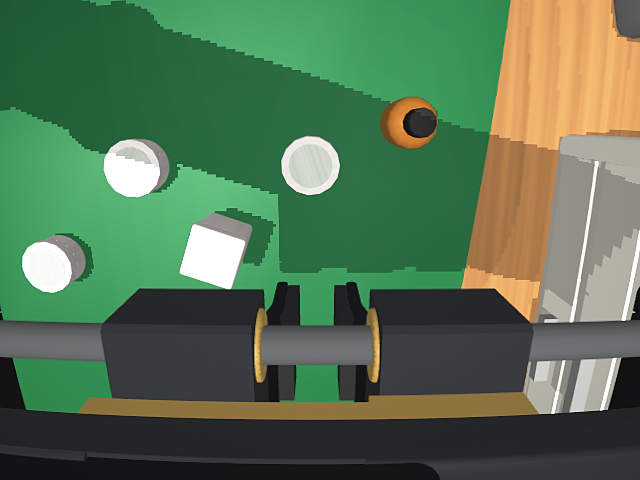

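The wrist view shows the tin ahead of the fingers at (310,165), the dropper at (409,122) and the caddy at (215,250). I'll cross-check these against the top view.

Run:
```python
from h import *
P=pose('wrist')
print('A',onz('wrist',310,165.5,.022,P)); print('B',onz('wrist',134,167,.022,P)); print('C',onz('wrist',50,264,.022,P))
for p in [(214,213),(251,229),(218,289),(180,272)]: print('caddy',np.round(onz('wrist',*p,.048,P),3))
for p in [(398.7,212.8),(414,218.7),(409,233.5),(393.5,228)]: print('caddy top',np.round(onz('top',*p,.048),3))
print('cap',onz('wrist',420,123,.056,P),onz('top',366,163.5,.056))
```

```text
A [ 0.5970011  -0.04221262  0.022     ]
B [ 0.4829476  -0.04170311  0.022     ]
C [ 0.41409339 -0.10750239  0.022     ]
caddy [ 0.54  -0.067  0.048]
caddy [ 0.561 -0.077  0.048]
caddy [ 0.539 -0.116  0.048]
caddy [ 0.516 -0.105  0.048]
caddy top [ 0.555 -0.085  0.048]
caddy top [ 0.543 -0.116  0.048]
caddy top [ 0.512 -0.106  0.048]
caddy top [ 0.523 -0.074  0.048]
cap [ 0.65808456 -0.01572412  0.056     ] [ 0.65559013 -0.01489495  0.056     ]
```

```bash
python3 -m pendant '{"xyz":[[0,0.002,-0.04],[0,0.002,-0.04],[0,0,-0.03],[0,0,-0.012],[0,0,0]],"turn":[0,0,0,0,0]}'
```

```text
time_s: 3.8
tool_pos: [0.6094, -0.0826, 0.0245]
tool_rot: [99.8, 87.7, 9.9]
force: [-0.3, 0.5, 0.2]
grip_width: 0.0141
```

```bash
python3 -m pendant '{"xyz":[[-0.006,0,0],[-0.006,0,0],[0,0,-0.008]],"turn":[0,0,0]}'; python3 -c "
from h import *
st()"
```

```text
time_s: 4.18
tool_pos: [0.6, -0.0829, 0.021]
tool_rot: [98.9, 87.3, 9.0]
force: [0.4, 0.8, 0.5]
grip_width: 0.014
t 4.17 p [ 0.6    -0.0829  0.021 ] toolx [ 0.047  0.007 -0.999] jaw ang 0.1 F [0.4 0.8 0.5] grip 0.014 q [-22.  24.  34. 105. -18.  53.  19.]
```

```bash
python3 -m pendant '{"xyz":[[-0.003,0,-0.009],[-0.002,0,-0.008]],"turn":[0,0]}'; python3 -m pendant '{"xyz":[[-0.001,0.008,-0.003],[0,0.012,0]],"turn":[0,0]}'
```

```text
time_s: 4.42
tool_pos: [0.5947, -0.0828, 0.0031]
tool_rot: [99.0, 87.3, 9.2]
force: [-0.4, -0.2, 0.3]
grip_width: 0.0141
time_s: 4.68
tool_pos: [0.5939, -0.0705, 0.0011]
tool_rot: [88.3, 87.2, -1.8]
force: [0.6, -0.6, 2.1]
grip_width: 0.0136
```

```bash
python3 -m pendant '{"xyz":[[0,0.004,0.005],[0,0.01,0.002],[0,0.012,0]],"turn":[0,0,0]}';  python3 - <<'E'
from h import *
st()
P=pose('wrist'); im=read_camera('wrist')[:,:,::-1].copy()
cv2.imwrite('pics/w2.png',im)
E
```

```text
time_s: 5.05
tool_pos: [0.5933, -0.0415, 0.0075]
tool_rot: [89.7, 87.3, -0.4]
force: [0.2, 0.0, 0.1]
grip_width: 0.0142
t 5.05 p [ 0.5933 -0.0415  0.0075] toolx [ 0.047 -0.    -0.999] jaw ang -0.1 F [0.2 0.  0.1] grip 0.0142 q [-27.  24.  33. 107. -17.  51.  15.]
```

View pics/w2.png

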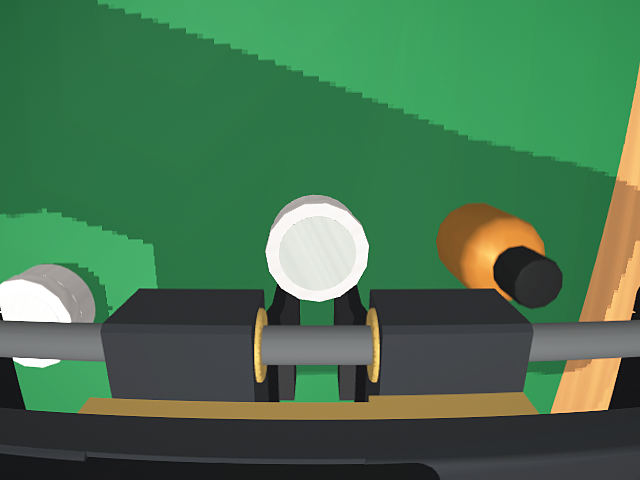

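```bash
python3 -m pendant '{"xyz":[[0,0.012,0],[0,0.014,0],[0,0.016,0],[0,0.016,0],[0,0.016,0],[0,0.016,0]],"turn":[0,0,0,0,0,0]}';  python3 -c "
from h import *
st()"
```

```text
time_s: 5.85
tool_pos: [0.5931, 0.0575, 0.0073]
tool_rot: [91.3, 87.3, 1.4]
force: [-0.3, -1.7, 1.4]
grip_width: 0.0139
t 5.85 p [0.5931 0.0575 0.0073] toolx [ 0.047  0.001 -0.999] jaw ang 0.1 F [-0.3 -1.7  1.4] grip 0.0139 q [-35.  24.  32. 107. -16.  51.   4.]
```

```bash
python3 -m pendant '{"xyz":[[0,0.016,0],[0,0.016,0],[0,0.016,0],[0,0.016,0],[0,0.012,0],[0,0.008,0],[0,0.003,0]],"turn":[0,0,0,0,0,0,0]}';  python3 - <<'E'
from h import *
st()
P=pose('wrist'); im=read_camera('wrist')[:,:,::-1].copy()
cv2.imwrite('pics/w3.png',im)
E
```

```text
time_s: 6.72
tool_pos: [0.593, 0.1518, 0.0073]
tool_rot: [91.0, 87.3, 1.2]
force: [0.3, -1.7, 0.8]
grip_width: 0.0143
t 6.72 p [0.593  0.1518 0.0073] toolx [ 0.047  0.001 -0.999] jaw ang 0.2 F [ 0.3 -1.7  0.8] grip 0.0143 q [-42.  25.  30. 104. -15.  52.  -5.]
```

View pics/w3.png

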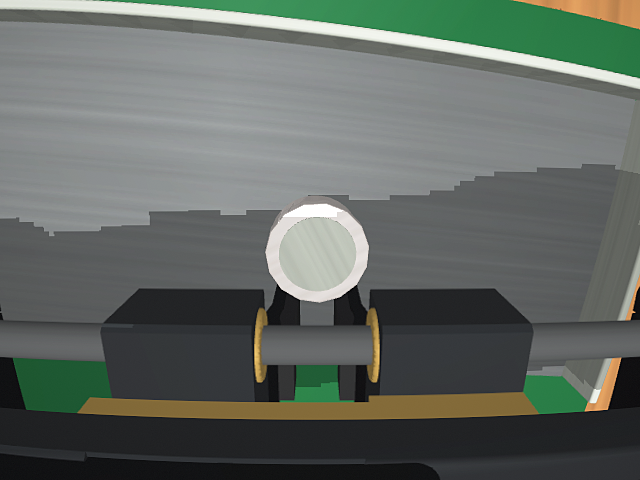

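The first tin is inside the tray, at about (317,255) in the wrist view. Next I back off and go for the tin at x 0.48.

```bash
python3 -m pendant '{"xyz":[[0,-0.015,0],[0,-0.02,0.01],[0,0,0.045],[0,0,0.045],[-0.03,-0.052,0.02],[-0.03,-0.052,0],[-0.03,-0.052,0],[-0.015,-0.02,0],[0,0,0]],"turn":[0,0,0,0,-0.05,-0.05,0,0,0]}';  python3 - <<'E'
from h import *
st()
P=pose('wrist'); im=read_camera('wrist')[:,:,::-1].copy()
cv2.imwrite('pics/w4.png',im)
E
```

```text
time_s: 7.9
tool_pos: [0.4847, -0.0793, 0.1332]
tool_rot: [94.7, 87.1, -2.2]
force: [0.8, -0.3, 0.4]
grip_width: 0.0139
t 7.9 p [ 0.4847 -0.0793  0.1332] toolx [ 0.051 -0.002 -0.999] jaw ang -6.9 F [ 0.8 -0.3  0.4] grip 0.0139 q [-36.  -1.  43. 115.   0.  62.  -0.]
```

View pics/w4.png

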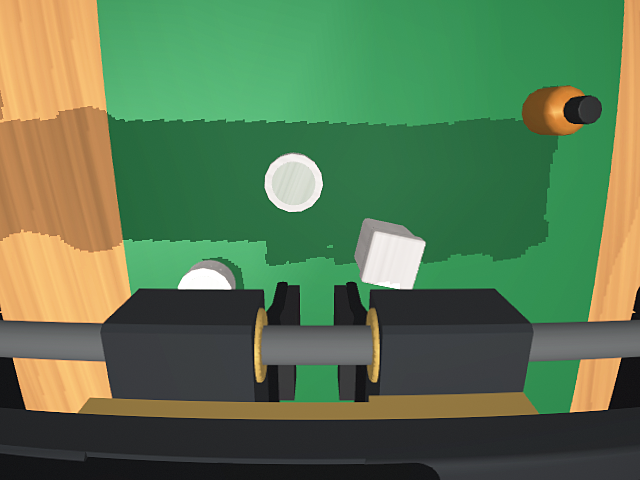

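```bash
python3 -m pendant '{"xyz":[[-0.009,-0.005,0],[-0.005,-0.002,-0.035],[-0.004,0,-0.03],[0,0,0]],"turn":[0,0,0,0]}'
```

```text
time_s: 8.45
tool_pos: [0.4681, -0.0835, 0.0676]
tool_rot: [93.4, 87.0, -3.1]
force: [0.8, 0.3, -0.8]
grip_width: 0.0141
```

```bash
python3 -m pendant '{"xyz":[[0.004,-0.001,-0.025],[0.002,-0.001,-0.02],[0,0,-0.012],[0,0,0]],"turn":[0,0,0,0]}'
```

```text
time_s: 8.95
tool_pos: [0.4789, -0.0834, 0.0132]
tool_rot: [93.7, 86.6, -2.5]
force: [0.7, 0.7, -0.1]
grip_width: 0.0137
```

```bash
python3 -m pendant '{"xyz":[[-0.002,0.004,-0.005],[0,0.008,0],[0.001,0.01,0],[0.001,0.01,0]],"turn":[0,0,0,0]}';  python3 - <<'E'
from h import *
st()
P=pose('wrist'); im=read_camera('wrist')[:,:,::-1].copy()
cv2.imwrite('pics/w5.png',im)
E
```

```text
time_s: 9.45
tool_pos: [0.4805, -0.0493, 0.0101]
tool_rot: [95.0, 86.4, -1.2]
force: [0.2, -0.2, -0.5]
grip_width: 0.014
t 9.45 p [ 0.4805 -0.0493  0.0101] toolx [ 0.062 -0.001 -0.998] jaw ang -6.2 F [ 0.2 -0.2 -0.5] grip 0.014 q [-36.  10.  42. 123. -10.  46.   5.]
```

View pics/w5.png

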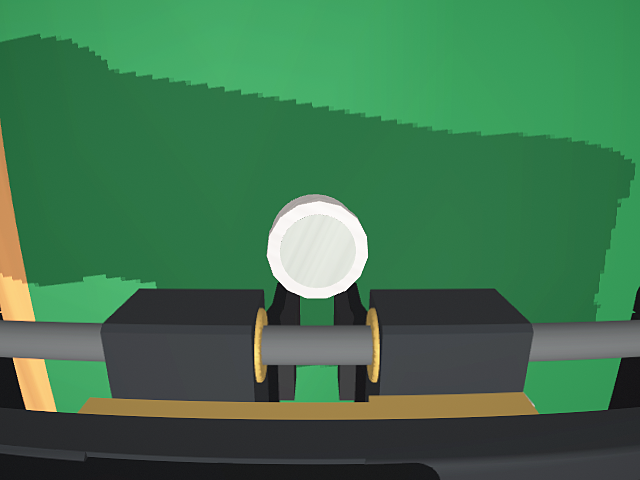

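```bash
python3 -m pendant '{"xyz":[[0.001,0.012,-0.002],[0.0015,0.015,0],[0.0015,0.016,0],[0.0015,0.016,0],[0.0015,0.016,0],[0.0015,0.016,0]],"turn":[0,0,0,0,0,0]}'
```

```text
time_s: 10.25
tool_pos: [0.4899, 0.0481, 0.0081]
tool_rot: [95.1, 86.4, -1.1]
force: [-0.5, -0.8, 0.2]
grip_width: 0.0136
```

```bash
python3 -m pendant '{"xyz":[[0.0015,0.016,0],[0.0015,0.016,0],[0.0015,0.016,0],[0.0015,0.016,0],[0.0015,0.016,0],[0.001,0.014,0],[0.001,0.01,0],[0,0.004,0]],"turn":[0,0,0,0,0,0,0,0]}';  python3 - <<'E'
from h import *
st()
P=pose('wrist'); im=read_camera('wrist')[:,:,::-1].copy()
cv2.imwrite('pics/w6.png',im)
E
```

```text
time_s: 11.25
tool_pos: [0.4999, 0.1646, 0.0079]
tool_rot: [94.6, 86.4, -1.5]
force: [0.6, -2.2, 0.1]
grip_width: 0.0137
t 11.25 p [0.4999 0.1646 0.0079] toolx [ 0.063 -0.002 -0.998] jaw ang -6.1 F [ 0.6 -2.2  0.1] grip 0.0137 q [-53.  15.  34. 117. -10.  47. -20.]
```

View pics/w6.png

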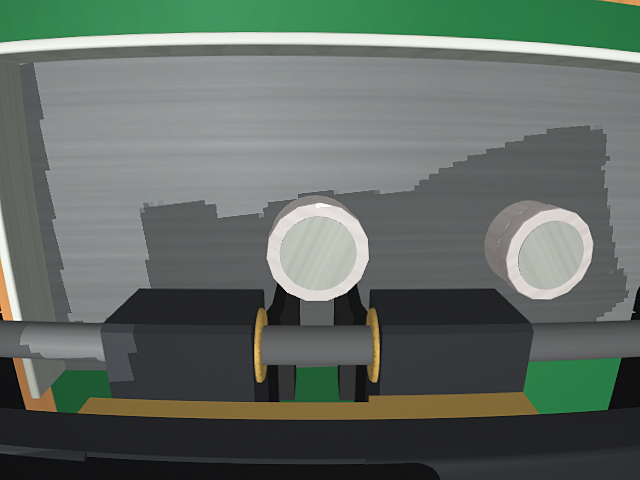

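```bash
python3 -m pendant '{"xyz":[[0,-0.015,0],[-0.002,-0.02,0.01],[0,0,0.045],[0,0,0.045],[-0.015,-0.055,0],[-0.015,-0.055,0],[-0.015,-0.055,0],[-0.015,-0.055,0],[-0.015,-0.04,0],[0,0,0]],"turn":[0,0,0,0,0,0,0,0,0,0]}';  python3 - <<'E'
from h import *
st()
P=pose('wrist'); im=read_camera('wrist')[:,:,::-1].copy()
cv2.imwrite('pics/w7.png',im)
E
```

```text
time_s: 12.55
tool_pos: [0.4146, -0.1558, 0.1131]
tool_rot: [101.2, 86.1, 3.9]
force: [0.6, 1.3, -0.6]
grip_width: 0.0139
t 12.55 p [ 0.4146 -0.1558  0.1131] toolx [ 0.068  0.005 -0.998] jaw ang -7.3 F [ 0.6  1.3 -0.6] grip 0.0139 q [-39. -11.  53. 123.   9.  60.   3.]
```

View pics/w7.png

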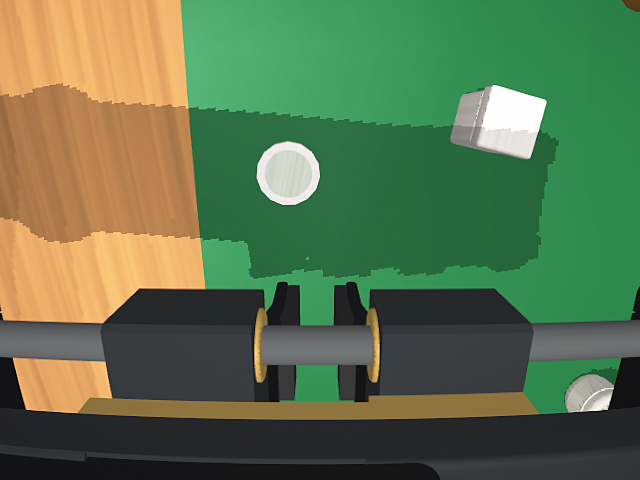

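Run:
```python
from h import *
P=pose('wrist'); print(onz('wrist',288,173,.022,P)); print(onz('wrist',590,400,.06,P),onz('wrist',590,400,.02,P)); print(P[2])
c=np.array([.4115,-.1085]); print(tr(c), c-.043*n)
```

```text
[ 0.4095246 -0.1078416  0.022    ]
[ 0.58330606 -0.27272929  0.06      ] [ 0.61505654 -0.30796275  0.02      ]
[ 0.4128408  -0.08356426  0.27475613]
[-0.1099 -0.2489] [ 0.407157 -0.151285]
```

```bash
python3 -m pendant '{"xyz":[[-0.006,0.002,0],[-0.006,0,-0.03],[-0.004,0,-0.025],[0,0,0]],"turn":[0.02,0,0,0]}'
```

```text
time_s: 13.1
tool_pos: [0.3979, -0.1488, 0.057]
tool_rot: [103.0, 86.1, 7.5]
force: [1.1, -0.6, 1.1]
grip_width: 0.0138
```

```bash
python3 -m pendant '{"xyz":[[0.004,-0.002,-0.022],[0.002,-0.001,-0.015],[0,0,-0.01],[0,0,0]],"turn":[0,0,0,0]}'
```

```text
time_s: 13.6
tool_pos: [0.4077, -0.1485, 0.012]
tool_rot: [104.1, 85.9, 9.1]
force: [-0.8, 0.1, -0.1]
grip_width: 0.014
```

```bash
python3 -m pendant '{"xyz":[[-0.003,0.003,-0.004],[0,0.008,0],[0.001,0.01,0],[0.001,0.01,0]],"turn":[0,0,0,0]}';  python3 - <<'E'
from h import *
st()
P=pose('wrist'); im=read_camera('wrist')[:,:,::-1].copy()
cv2.imwrite('pics/w8.png',im)
E
```

```text
time_s: 14.1
tool_pos: [0.4083, -0.1151, 0.0099]
tool_rot: [105.1, 85.6, 10.2]
force: [-0.8, 0.2, 0.3]
grip_width: 0.0139
t 14.1 p [ 0.4083 -0.1151  0.0099] toolx [ 0.075  0.013 -0.997] jaw ang -5.0 F [-0.8  0.2  0.3] grip 0.0139 q [-44.   0.  59. 131.  -3.  45.  12.]
```

View pics/w8.png

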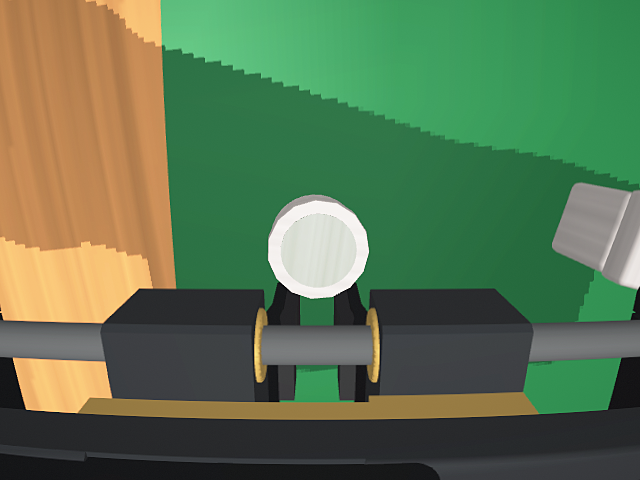

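```bash
python3 -m pendant '{"xyz":[[0.002,0.01,-0.002],[0.003,0.014,0],[0.003,0.015,0],[0.003,0.015,0],[0.003,0.015,0],[0.003,0.015,0]],"turn":[-0.02,-0.02,0,0,0,0]}';  python3 - <<'E'
from h import *
st()
P=pose('wrist'); im=read_camera('wrist')[:,:,::-1].copy()
cv2.imwrite('pics/w9.png',im)
E
```

```text
time_s: 14.9
tool_pos: [0.4272, -0.0254, 0.0103]
tool_rot: [108.1, 85.3, 10.9]
force: [0.4, -0.7, -0.3]
grip_width: 0.0141
t 14.9 p [ 0.4272 -0.0254  0.0103] toolx [ 0.08   0.016 -0.997] jaw ang -7.3 F [ 0.4 -0.7 -0.3] grip 0.0141 q [-51.   0.  53. 131.  -2.  44.  -4.]
```

View pics/w9.png

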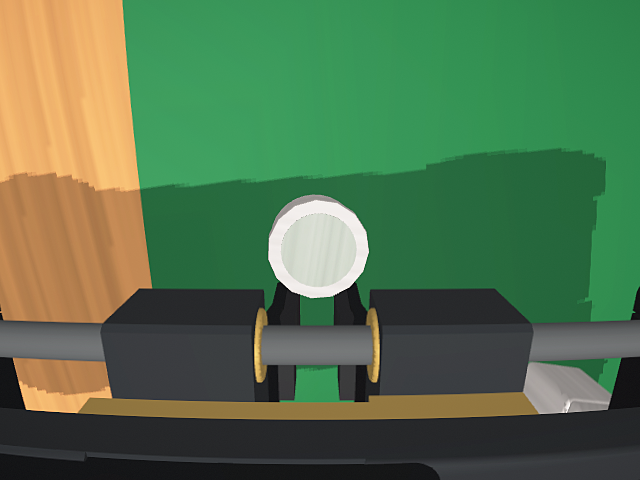

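```bash
python3 -m pendant '{"xyz":[[0.0015,0.015,-0.001],[0.0015,0.015,0],[0.0015,0.015,0],[0.0015,0.015,0],[0.0015,0.015,0],[0.0015,0.015,0]],"turn":[0,0,0,0,0,0]}'; python3 -c "
from h import *
st()"
```

```text
time_s: 15.7
tool_pos: [0.4374, 0.0704, 0.01]
tool_rot: [108.6, 85.2, 11.5]
force: [0.1, -0.9, 0.0]
grip_width: 0.0139
t 15.7 p [0.4374 0.0704 0.01  ] toolx [ 0.082  0.017 -0.997] jaw ang -7.2 F [ 0.1 -0.9  0. ] grip 0.0139 q [-58.   3.  47. 129.  -3.  44. -16.]
```

```bash
python3 -m pendant '{"xyz":[[0.0015,0.015,0],[0.0015,0.015,0],[0.0015,0.015,0],[0.0015,0.015,0],[0.0015,0.014,0],[0.001,0.01,0],[0,0.005,0]],"turn":[0,0,0,0,0,0,0]}'
python3 - <<'E'
from h import *
st()
P=pose('wrist'); im=read_camera('wrist')[:,:,::-1].copy()
cv2.imwrite('pics/w10.png',im)
E
```

```text
time_s: 16.58
tool_pos: [0.4466, 0.1665, 0.0098]
tool_rot: [108.0, 85.2, 11.0]
force: [0.1, -0.1, 0.6]
grip_width: 0.0139
t 16.57 p [0.4466 0.1665 0.0098] toolx [ 0.082  0.016 -0.997] jaw ang -7.1 F [ 0.1 -0.1  0.6] grip 0.0139 q [-64.   8.  42. 125.  -6.  44. -25.]
```

View pics/w10.png

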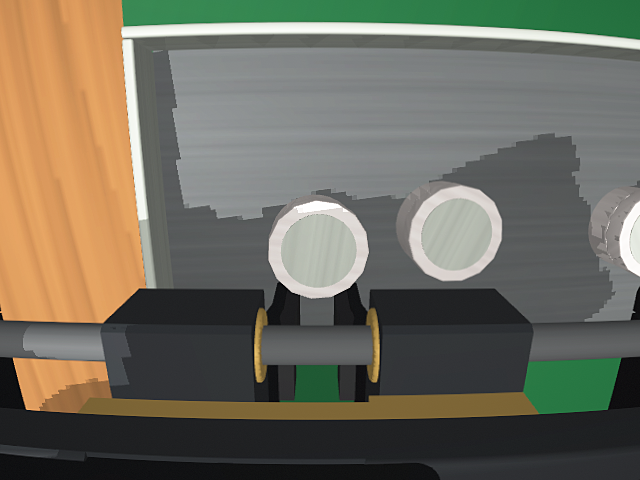

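All three tins show inside. I back off along -y, lift, and check from above.

```bash
python3 -m pendant '{"xyz":[[-0.001,-0.015,0],[-0.002,-0.02,0.01],[0,0,0.045],[0,0,0.05],[0,-0.05,0.04],[0.02,-0.055,0.02],[0.02,-0.055,0],[0,0,0],[0,0,0]],"turn":[0,0,0,0,0,0,0,0,0]}'
python3 - <<'E'
from h import *
st()
for c in("top","scene"):
    im=read_camera(c)[:,:,::-1].copy(); cv2.imwrite(f'pics/end_{c}.png',im)
    for nm in("tin1","caddy","dropper","stamp","tape","pills","mug"):
        for d in pinpoint(c,nm)[:3]:
            w=toW(c,d['at']); print(c,nm,round(d['score'],2),np.round(w,3),tr(w) if nm=='tin1' else '')
E
```

```text
time_s: 17.75
tool_pos: [0.4795, -0.0451, 0.1752]
tool_rot: [109.8, 85.3, 12.0]
force: [0.6, 0.7, 0.8]
grip_width: 0.0139
t 17.75 p [ 0.4795 -0.0451  0.1752] toolx [ 0.08   0.017 -0.997] jaw ang -7.8 F [0.6 0.7 0.8] grip 0.0139 q [-58. -11.  57. 115.   9.  67. -13.]
top tin1 0.82 [0.452 0.191 0.007] [-0.1002  0.0529]
top tin1 0.82 [0.499 0.189 0.   ] [-0.053   0.0558]
top tin1 0.68 [0.588 0.179 0.004] [0.0368 0.0547]
top dropper 0.55 [ 0.653 -0.016  0.001] 
top dropper 0.22 [ 0.587  0.177 -0.001] 
top stamp 0.72 [0.453 0.191 0.002] 
top stamp 0.65 [ 0.414 -0.323 -0.   ] 
top tape 0.6 [ 0.512 -0.31  -0.002] 
top tape 0.37 [0.585 0.179 0.001] 
top pills 0.75 [ 0.627 -0.317 -0.002] 
top mug 0.93 [ 0.394  0.46  -0.004] 
top mug 0.37 [0.588 0.18  0.001] 
scene tin1 0.68 [ 0.451  0.194 -0.007] [-0.1012  0.0563]
scene tin1 0.59 [ 0.598  0.179 -0.   ] [0.0461 0.0559]
scene tin1 0.52 [0.504 0.19  0.002] [-0.0479  0.0574]
scene caddy 0.83 [ 0.537 -0.095 -0.003] 
scene dropper 0.69 [ 0.659 -0.014 -0.002] 
scene stamp 0.49 [ 0.417 -0.321  0.001] 
scene stamp 0.33 [ 0.656 -0.016 -0.003] 
scene tape 0.7 [ 0.513 -0.307 -0.006] 
scene pills 0.8 [ 0.626 -0.321  0.002] 
scene mug 0.81 [ 0.394  0.46  -0.001] 
scene mug 0.26 [ 0.596  0.178 -0.002]
```

View pics/end_top.png

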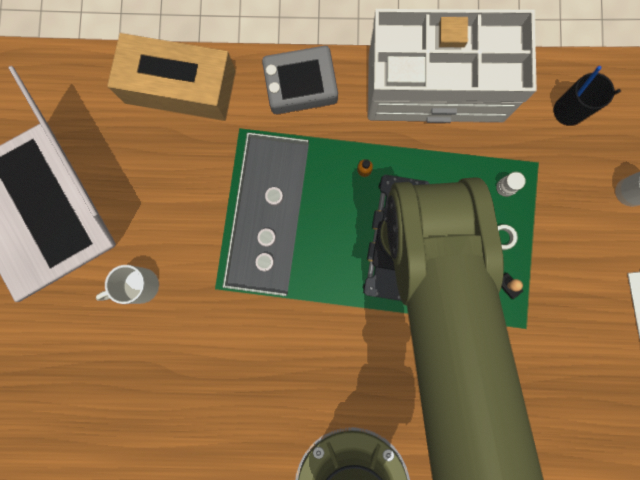

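View pics/end_scene.png

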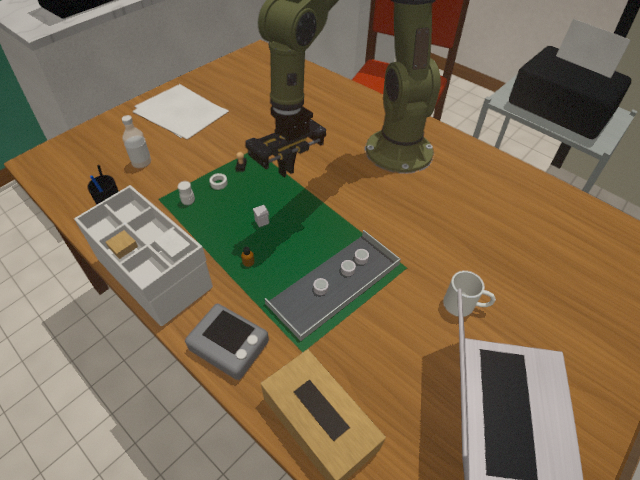

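The top view shows the tins at (274,196), (266,237) and (264,262), all well inside the tray. The other things are where they were in both views, except that the arm hides the caddy in the top view. The robot touches nothing, so I'm handing in.

```bash
python3 -c "
from cell import sign_off
print(sign_off())"
```

```text
the job is handed in; nothing more can be done
None
```

I swept all three tins one at a time into the tray with the nearly shut fingers, then backed off, lifted clear and handed in at about 18.5 s of the 61 s allowed.

**Tins:** The last top and scene views put them at tray x of about -0.10, -0.05 and +0.04 m, and y of about 0.053 to 0.057 m. The needed ranges are ±0.15 m and 0.017 to 0.132 m, so all three are well inside. They look flat in the pictures, and the wrist force readings I took while pushing stayed under 3 N.

**Other things:** The dropper, stamp, tape, pills and mug were found within about 4 mm of where they started, which is no more than the detector's own error. The arm hid the caddy in the last top view, so only the scene camera checked it; it put it within about 3 mm.

**Checks that disagreed:**
- Two tin height readings came out about 7 mm off the desk level, one above and one below. They were for the same tin and disagree with each other, so I took them as detector noise.
- There were also a few false detections where a tin was reported as another thing; one scored 0.72, the rest low.
- The tool picked up a tilt of about 5° as it moved, and one descent touched the desk lightly at about 2 N before I raised it.

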